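# Set and start the drying fan on the dish rack shelf

### The job

Set the drying fan's run time: with a fingertip, flick the exposed bars of its thumbwheel over the top, away from the robot, click by click until the one extra-wide bar rests exactly between the two small points on the far side. Then press the start button on the unit fully down and let it come back up; do not press it before the wheel is set. Only touch: do not pick anything up, and leave the dishes and utensils where they are.

Things in the scene. Friction and masses are not known exactly. Their poses are not given: they have to be found in the camera images.
- unit: white plastic drying-fan unit, screwed to the plank (fixed). Origin: under its base, straight below the wheel. Base 110 mm (x) by 250 (y), 20 high. Own x points away from the robot (yaw within 25 deg), y left, z up. Along y: fan drum (-83 mm, diameter 76, top at 96), thumbwheel (0, between side plates, inner faces at +-30, tops at 96), start button block (+90, 60 square).
- axle (a point): centre of the thumbwheel on its level axle, 82 mm above the plank, axle along the unit's y. An open star wheel 116 mm over its bars: eight round level bars of 8 mm diameter, 45 degrees apart, their centres 54 mm from the axle, on spokes. Seven bars are 14 mm long, one (the wide bar) 44 mm. The upper half stands free.
- wheel_top (a point): fixed point straight above the axle, 140 mm above the plank: the top of whichever bar stands upright (at rest one always does; the bars before and behind it reach 16 mm less high). A tip swept level and straight across the wheel along the unit's +x, its end about 8 mm below this point, pushes that bar, slips off over it after about 32 degrees, and gives one click (10 cm/s is fine).
- wide_bar (a point): centre of the wide bar (44 mm long, 8 mm diameter), 54 mm from the axle; moves with the wheel. At the start it rests in a click, 1 to 4 clicks before the points: level on the robot's side, 45 degrees up on the robot's side, upright, or 45 degrees up on the far side.
- points (a point): midpoint between the two small inward-facing cones on the side plates, at axle height, 54 mm from the axle on the far side (unit +x). The wide bar's centre belongs here.
- wheel (a joint): wheel angle, rad, grows as the top moves away from the robot. 0: wide bar level on the robot's side; 1.571: upright; 3.142: between the points. A spring roller clicks every 0.785: a bar needs about 2 N to move; past half a click the wheel springs on to the next click by itself, before that it springs back. It turns both ways, so a click too many can be pushed back.
- start_top (a point): centre of the top face of the round start button (32 mm diameter, grey collar, on the block at the unit's left end), 74 mm above the plank when up; moves with it. Travel 6 mm straight down, springs back, about 1.5 N to begin and 5 N fully down.
- start (a joint): how far the start button is pressed, m: 0 up, 0.006 fully down.
- mug: loose plastic mug standing beyond the unit, 82 mm high, 72 mm diameter; origin at its underside. Leave it.
- bowl: loose ceramic bowl beyond the unit, 100 mm diameter, 45 mm high; origin at its underside. Leave it.
- plate: loose ceramic plate lying to the left, 180 mm diameter, 22 mm high; origin at its underside. Leave it.
- pot_lid: loose steel pot lid lying to the right, 160 mm diameter, its knob 50 mm high; origin at its underside. Leave it.
- spatula: loose silicone spatula lying between robot and unit, 240 mm long along its own x, under 25 mm high; origin at its underside. Leave it.

How it is judged:
By the outcome, as a careful person would: the job done as asked, in the order asked, and still so for the second after the job is handed in, with the robot touching nothing.
It also fails if it takes over 51 s, if anything falls off the work surface, if the arm or the gripper's body presses on something with over 40 N, if the wrist force passes 120 N, or if a joint passes its speed limit or range.

### The arm

A 6-joint arm with a two-finger parallel gripper is mounted at the origin on the work surface. World frame = base frame: x ahead of the robot, y to its left, z up, the work surface at z = 0. Lengths are in m, angles in rad, forces in N, time in s.
With the tool pointing down it reaches from about 0.375 to 0.9 m from the base axis. Payload 3.1 kg.
Tool frame: the origin (TCP) lies at the very end of the fingers, on their centre line; the grasp point (between the pads) lies 19 mm behind it; y points along the fingers, x is the direction in which the jaws open and shut, and the axes are right-handed (so a half turn about y gives the same grasp; the last joint's range is limited). The gripper opens to 87 mm and grips with 3 to 60 N. Pads are 19 mm wide; open, the fingers measure 117 mm over their backs; the gripper's body (75 mm by 190 mm) begins 51 mm behind the grasp point.
Start: joints at [1.04, 0.527, 1.433, -0, 1.181, -0.178], TCP at [0.216, 0.586, 0.223] pointing down, gripper open.
Joint ranges: [-3.08, 3.08], [-0.75, 2.2], [0.22, 2.44], [-1.43, 4.57], [0, 2.65], [-2.85, 2.85]. Speed limits (rad/s): [2.79, 2.79, 3.14, 3.14, 3.14, 3.14].

### API

Orientations are given as a unit quaternion [x, y, z, w].
In Python, from rig import robot gives the robot as it stands.
- The arm moves only by the shell command python3 -m creep 'ROWS' [FORCE]. ROWS is JSON, a list of rows, each a list of 3 entries, a list of its own where there are three numbers: the shift along the tool's x, y, z in mm, then the turn about the tool's y in rad, then the opening, from 0 (shut) to 1 (fully open). A call has 1 to 8 rows; each row shifts and turns the commanded pose from where the row before left it, along the tool's axes as they then stand; what a row does not reach is not made up. A row lasts 1/10 s, in which the tool goes at most 50 mm and 8.59 degrees, less where a joint would pass 70% of its speed; a pose out of reach is approached as far as the arm can. A call with a gripper value outside its range is refused whole. The fingers move at their own pace and stop on an object; FORCE is the grip in N (left out, the last holds). Time passes only in rows, so rows that do not move let the fingers close. It gives the time, the measured TCP pose, the force and the opening at its end, in the units of the state.
- robot.get_obs(): the state, without advancing time (a new reading comes with each control period).
- robot.camera(name): name is "side" or "top"; returns a dict with "pixels" (400x640x3 uint8, red, green, blue), "fx", "fy", "cx", "cy" (pixels), "position" and "rotation" of the camera in the world. Camera axes: x right, y up, looking along -z (the intrinsics and any distortion apply to the point x, -y, -z); pixel columns grow to the right and rows downward; lengths in m; the calibration is good to about 2 mm. A picture is of the moment at which its call begins. There is no depth.
- robot.hand_in(): hands the job in, once; it reports no verdict.
The state is a dict: "time": time; "q": joint angles; "joint_velocities": joint speeds; "joint_torque": joint torques, N m; "position": TCP position; "tool_rot": TCP orientation; "ft_force": force on the tool from outside, world axes, zero at the start; "moment": the same for the moment, N m; "grip_width": finger opening in m.
Only numpy, scipy, OpenCV 4.12 (cv2) and the standard library are available. Lean on these libraries where they do the work, as an engineer would, in place of code of your own. Each camera call takes 0.05 s, during which the arm holds its last target.

## Working session

There is one attempt and no reset: what is moved stays moved. The work goes in short steps, Python scripts to look and compute and a shell command to move; the robot and the scene stay as the last step left them, time stands still between calls to the robot, and variables do not carry over. Pictures are saved under pics/ and viewed, and the job is handed in when it is done.

```bash
ls; mkdir -p pics
python3 - <<'E'
from rig import robot
import cv2
o=robot.get_obs()
for k,v in o.items(): print(k,v)
for n in("side","top"):
    c=robot.camera(n)
    print({k:v for k,v in c.items() if k!="pixels"})
    cv2.imwrite(f"pics/{n}0.png",c["pixels"][:,:,::-1])
E
```

```text
pics
time 0.0
q [ 1.03952341e+00  5.28459411e-01  1.43391217e+00 -3.25623984e-05
  1.18143122e+00 -1.78499517e-01]
joint_velocities [ 0.00118402  0.00039967 -0.00062358  0.00122257 -0.00020317  0.00114268]
joint_torque [-3.12211869e-04 -4.40043640e+01 -1.76595908e+01  6.34004991e-02
  5.80443267e-02 -1.49971606e-04]
position [0.21553278 0.58586039 0.22157268]
tool_rot [ 0.58031175  0.40380302 -0.40521434 -0.57964018]
ft_force [ 0.12805498 -0.045754    0.23729806]
moment [ 0.01773132  0.00261473 -0.03170673]
grip_width 0.08662394580117456
{'fx': 365.05204473316314, 'fy': 365.05204473316314, 'cx': 319.19926527715097, 'cy': 204.1130922056484, 'position': array([0.33768528, 0.69320505, 0.80375392]), 'rotation': array([-0.08317833,  0.39971997,  0.89741692, -0.16717709])}
{'fx': 486.71908236157105, 'fy': 486.71908236157105, 'cx': 314.5360892721994, 'cy': 203.24842423912253, 'position': array([ 0.36089899, -0.00229119,  1.33264987]), 'rotation': array([ 0.06326029, -0.07139147, -0.69624585,  0.71143735])}
```

View pics/side0.png

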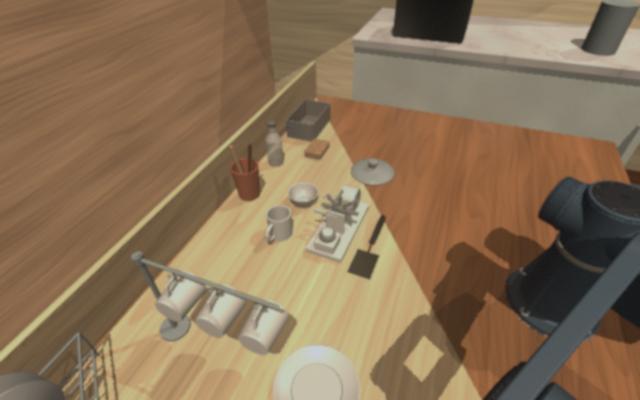

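View pics/top0.png

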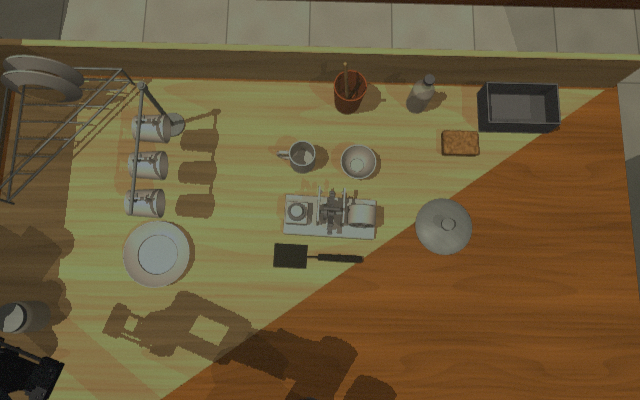

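```bash
cat > h.py <<'E'
import numpy as np, cv2
from scipy.spatial.transform import Rotation as R
def proj(c,P):
    p=R.from_quat(c["rotation"]).inv().apply(np.atleast_2d(P)-c["position"])
    return np.c_[c["cx"]+c["fx"]*p[:,0]/-p[:,2], c["cy"]-c["fy"]*p[:,1]/-p[:,2]]
def onplane(c,uv,z):
    d=R.from_quat(c["rotation"]).apply([(uv[0]-c["cx"])/c["fx"],-(uv[1]-c["cy"])/c["fy"],-1])
    return c["position"]+d*(z-c["position"][2])/d[2]
def crop(c,u0,v0,w,h,s,name,gain=1.,pts=()):
    im=c["pixels"][v0:v0+h,u0:u0+w,::-1]
    im=np.clip(cv2.resize(im,None,fx=s,fy=s,interpolation=cv2.INTER_CUBIC)*gain,0,255).astype(np.uint8)
    for p in pts: cv2.circle(im,(int((p[0]-u0+.5)*s),int((p[1]-v0+.5)*s)),2,(0,0,255),-1)
    cv2.imwrite("pics/"+name,im)
E
python3 - <<'E'
from rig import robot
from h import *
c=robot.camera("side"); crop(c,290,170,110,100,7,"side1.png",1.2); 
for uv in [(320,300)]: print(onplane(c,uv,0))
c=robot.camera("top"); crop(c,270,170,120,85,6.5,"top1.png",1.2)
E
```

```text
[5.42306982e-01 2.02622234e-01 1.11022302e-16]
```

```bash
ls -la pics
```

```text
total 1552
drwxr-xr-x 2 agent agent   4096 Dec  7 00:10 .
drwxr-xr-x 3 agent agent   4096 Dec  7 00:10 ..
-rw-r--r-- 1 agent agent 329554 Dec  7 00:09 side0.png
-rw-r--r-- 1 agent agent 439934 Dec  7 00:10 side1.png
-rw-r--r-- 1 agent agent 393029 Dec  7 00:09 top0.png
-rw-r--r-- 1 agent agent 411191 Dec  7 00:10 top1.png
```

View pics/side1.png

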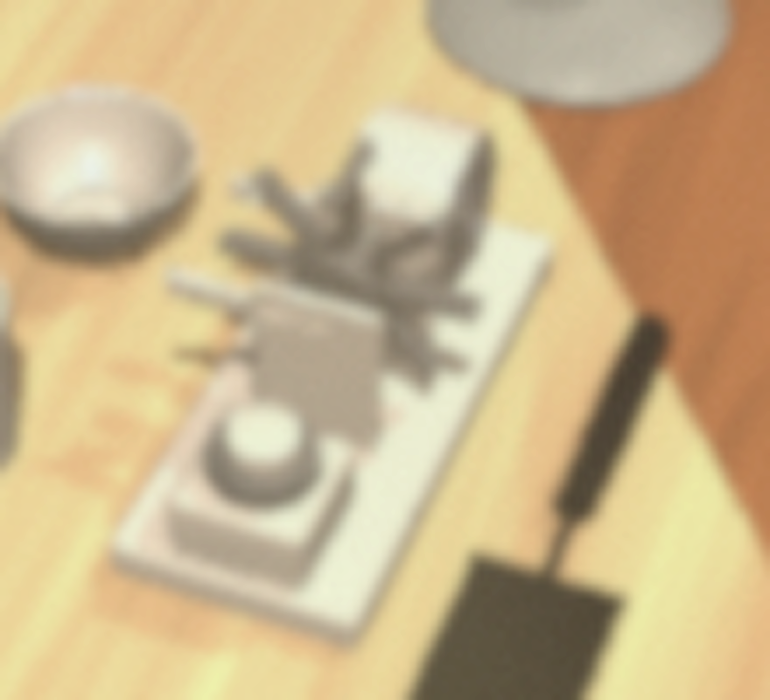

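View pics/top1.png

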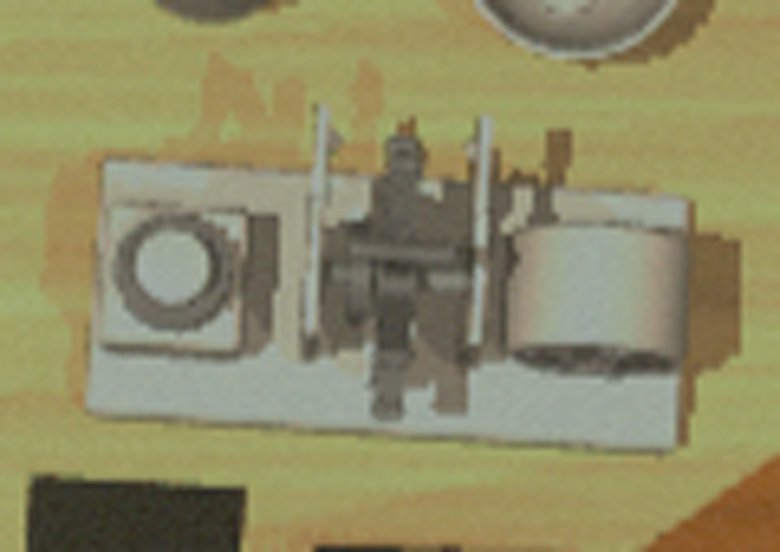

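```bash
cat >> h.py <<'E'
def U(pose,P):
    x,y,a=pose; P=np.atleast_2d(P)
    return np.c_[x+np.cos(a)*P[:,0]-np.sin(a)*P[:,1], y+np.sin(a)*P[:,0]+np.cos(a)*P[:,1], P[:,2]]
def bar(th,w): # th wheel angle of this bar
    return [[-.054*np.cos(th),s*w/2,.082+.054*np.sin(th)] for s in(-1,-.5,0,.5,1)]
E
python3 - <<'E'
from rig import robot
from h import *
from scipy.optimize import least_squares
ct=robot.camera("top"); cs=robot.camera("side")
uncrop=lambda L,u,v,s:np.array(L)/s+[u-.5,v-.5]
B=[[.055,.125,.02],[.055,-.125,.02],[-.055,-.125,.02],[-.055,.125,.02]]
T=uncrop([(105,157),(690,198),(680,448),(88,412)],270,170,6.5)
Bs=[[.055,.125,.02],[-.055,-.125,.02],[-.055,.125,.02],[0,.09,.074]]
S=uncrop([(115,545),(552,243),(350,630),(262,432)],290,170,7)
tb=uncrop([(173,268)],270,170,6.5)
def f(p,sep=False):
    a=(proj(ct,U(p,B+[[0,.09,.074]]))-np.r_[T,tb]); b=(proj(cs,U(p,Bs))-S)
    return (a,b) if sep else np.r_[a.ravel(),b.ravel()]
r=least_squares(f,[.58,.05,0],loss='soft_l1'); print(r.x,np.degrees(r.x[2])); print(f(r.x,True))
np.save("pose.npy",r.x)
for i,th in enumerate([0,np.pi/4,np.pi/2,3*np.pi/4]):
    crop(ct,270,170,120,85,6.5,f"t_{i}.png",1.2,proj(ct,U(r.x,bar(th,.044))))
    crop(cs,290,170,110,100,7,f"s_{i}.png",1.2,proj(cs,U(r.x,bar(th,.044))))
ims=[np.hstack([cv2.imread(f"pics/t_{i}.png")[:,150:550],cv2.imread(f"pics/s_{i}.png")[100:652,100:550]])for i in range(4)]
m=np.vstack([np.hstack(ims[:2]),np.hstack(ims[2:])]); cv2.imwrite("pics/m.png",cv2.resize(m,(800,540)))
E
```

```text
[ 0.58031278 -0.05571631 -0.04324949] -2.478013191602721
(array([[-0.54672586, -0.3983445 ],
       [-0.02555206, -0.81693214],
       [-0.09491125,  0.37748735],
       [-0.97170644, -0.05738583],
       [-0.2176846 , -0.47620493]]), array([[-0.75991939, -0.39503558],
       [ 1.21036853, -0.95132368],
       [ 1.6618357 , -0.67947381],
       [ 0.81185432, -0.12573554]]))
```

View pics/m.png

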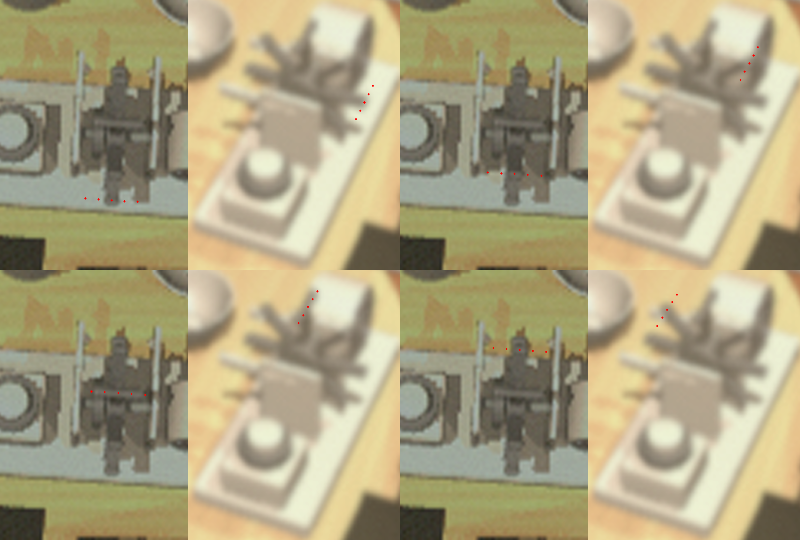

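Run:
```python
from rig import robot
from h import *
p=np.load("pose.npy")
ct=robot.camera("top"); cs=robot.camera("side")
P=[[0,-.0,.082]]
for k in range(8): P+=[[-.054*np.cos(k*np.pi/4),s,.082+.054*np.sin(k*np.pi/4)] for s in(-.007,.007)]
P+=[[.054,.03,.082],[.054,-.03,.082]]
P+=[[x,.03,.096] for x in(-.03,.03)]
a=np.linspace(0,2*np.pi,30)
P+=[[.016*np.cos(t),.09+.016*np.sin(t),.074] for t in a]
P+=[[s,t,.02] for s in(-.055,.055) for t in(-.125,.125)]
crop(cs,320,180,50,50,12,"s2.png",1.2)
crop(cs,320,180,50,50,12,"s2p.png",1.2,proj(cs,U(p,P)))
crop(ct,310,180,50,60,10,"t2.png",1.4,)
crop(ct,310,180,50,60,10,"t2p.png",1.4,proj(ct,U(p,P)))
for n in "st":
    m=np.hstack([cv2.imread(f"pics/{n}2.png"),cv2.imread(f"pics/{n}2p.png")]); cv2.imwrite(f"pics/{n}3.png",cv2.resize(m,(800,int(m.shape[0]*800/m.shape[1]))))
```

```text
(no output)
```

View pics/s3.png

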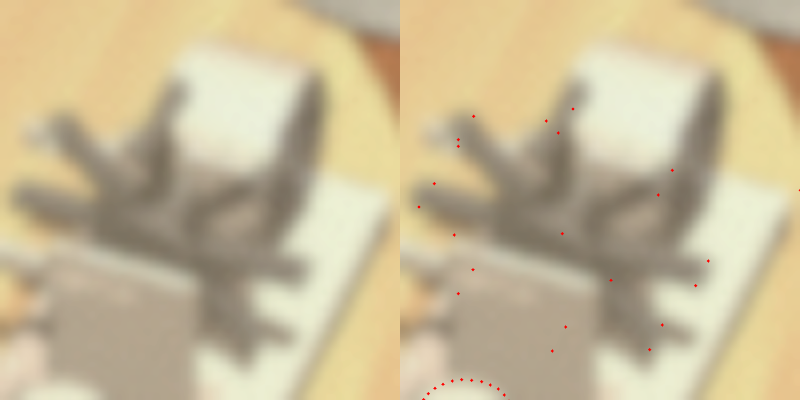

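View pics/t3.png

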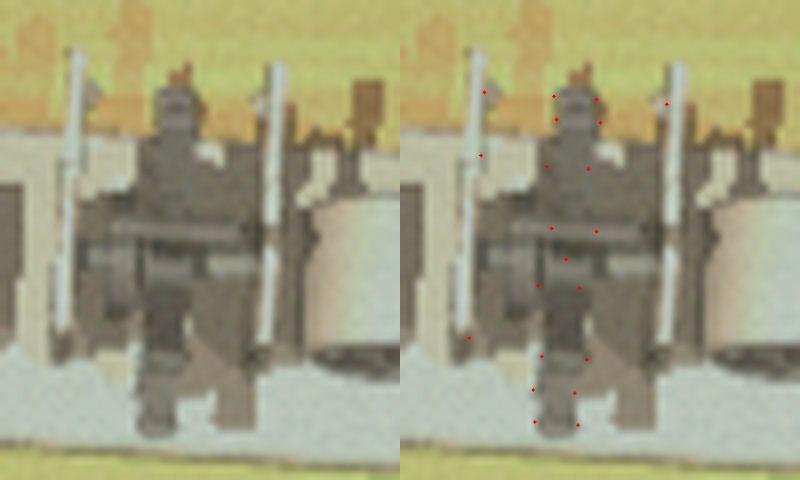

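```bash
cat > go.py <<'E'
import sys
from rig import robot
from h import *
p=np.load("pose.npy")
def to(P_unit,z_is_unit=None):
    o=robot.get_obs(); r=R.from_quat(o["tool_rot"]); M=r.as_matrix()
    t=U(p,P_unit)[0]; d=r.inv().apply(t-o["position"])*1000
    c,s=np.cos(p[2]),np.sin(p[2])
    zx=np.degrees(np.arctan2(M[1,2],M[0,2])-p[2])
    print("t",round(o["time"],2),"pos",o["position"].round(4),"target",t.round(4),"shift mm",d.round(1),"tool z yaw rel unit x deg",round(zx,2),"q6",o["q"][5].round(3),"F",o["ft_force"].round(1),"w",round(o["grip_width"],4))
    q=r.inv().apply([[c,s,0],[-s,c,0],[0,0,1]]); print("unit x,y,z in tool",q.round(3).tolist())
if __name__=="__main__": to([float(a)/1000 for a in sys.argv[1:4]])
E
python3 go.py -90 0 170
```

```text
t 0.4 pos [0.2159 0.5864 0.2224] target [ 0.4904 -0.0518  0.17  ] shift mm [-504.1   52.5 -478.1] tool z yaw rel unit x deg 162.26 q6 -0.179 F [-1.3 -0.6 -0.2] w 0.087
unit x,y,z in tool [[0.305, -0.0, -0.952], [0.952, -0.0, 0.305], [-0.0, -1.0, 0.0]]
```

```bash
python3 -m creep '[[[-15,0,-14],0,0],[[-32,0,-30],0,0],[[-32,0,-30],0,0],[[-32,0,-30],0,0],[[-32,0,-30],0,0],[[-32,0,-30],0,0],[[-32,0,-30],0,0],[[-32,0,-30],0,0]]' 20; python3 go.py -90 0 170
```

```text
time: 1.2
position: [0.3441, 0.2833, 0.2229]
tool_rot: [0.58, 0.405, -0.404, -0.58]
ft_force: [1.2, 0.1, -0.9]
grip_width: 0.0309
t 1.2 pos [0.3441 0.2833 0.2229] target [ 0.4904 -0.0518  0.17  ] shift mm [-264.1   52.9 -252.9] tool z yaw rel unit x deg 162.29 q6 -0.781 F [ 1.2  0.1 -0.9] w 0.0309
unit x,y,z in tool [[0.304, 0.001, -0.953], [0.953, 0.0, 0.304], [0.001, -1.0, -0.001]]
```

```bash
python3 -m creep '[[[-33,0,-31],0,0],[[-33,0,-31],0,0],[[-33,0,-31],0,0],[[-33,0,-31],0,0],[[-33,0,-31],0,0],[[-33,0,-31],0,0],[[-33,0,-31],0,0],[[-18,0,-18],0,0]]' ; python3 -m creep '[[[0,0,0],-0.1,0],[[0,0,0],-0.1,0],[[0,0,0],-0.1,0],[[0,0,0],-0.01,0],[[0,0,0],0,0],[[0,0,0],0,0]]'; python3 go.py -90 0 132
```

```text
time: 2.0
position: [0.4799, -0.0335, 0.223]
tool_rot: [0.581, 0.404, -0.403, -0.58]
ft_force: [0.7, -0.0, -0.3]
grip_width: 0.0006
time: 2.6
position: [0.4781, -0.0299, 0.2226]
tool_rot: [0.511, 0.489, -0.489, -0.511]
ft_force: [-0.5, -0.7, 0.9]
grip_width: 0.0007
t 2.6 pos [ 0.4781 -0.0299  0.2226] target [ 0.4904 -0.0518  0.132 ] shift mm [-21.3  90.6 -13.3] tool z yaw rel unit x deg 179.96 q6 -1.823 F [-0.5 -0.7  0.9] w 0.0007
unit x,y,z in tool [[0.001, 0.0, -1.0], [1.0, -0.0, 0.001], [-0.0, -1.0, -0.0]]
```

```bash
python3 -m creep '[[[-11,15,-7],0,0],[[-10,25,-6],0,0],[[0,25,0],0,0],[[0,25,0],0,0],[[0,0,0],0,0],[[0,0,0],0,0]]'; python3 go.py 0 0 132
python3 - <<'E'
from rig import robot
from h import *
ct=robot.camera("top"); cs=robot.camera("side"); o=robot.get_obs()
crop(cs,290,150,110,100,7,"s4.png",1.2,proj(cs,o["position"])); crop(ct,270,170,120,85,6.5,"t4.png",1.3,proj(ct,o["position"]))
E
```

```text
time: 3.2
position: [0.4901, -0.0515, 0.1326]
tool_rot: [-0.51, -0.489, 0.489, 0.511]
ft_force: [-0.1, -0.3, 0.9]
grip_width: 0.0005
t 3.2 pos [ 0.4901 -0.0515  0.1326] target [ 0.5803 -0.0557  0.132 ] shift mm [ -0.4   0.6 -90.3] tool z yaw rel unit x deg 180.01 q6 -1.859 F [-0.1 -0.3  0.9] w 0.0005
unit x,y,z in tool [[-0.0, -0.001, -1.0], [1.0, 0.0, -0.0], [0.0, -1.0, 0.001]]
```

View pics/s4.png

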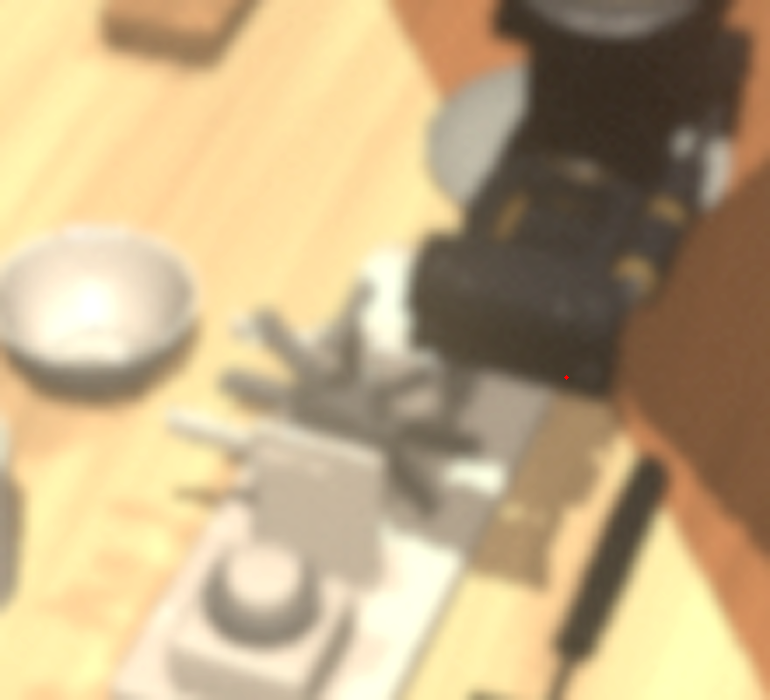

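View pics/t4.png

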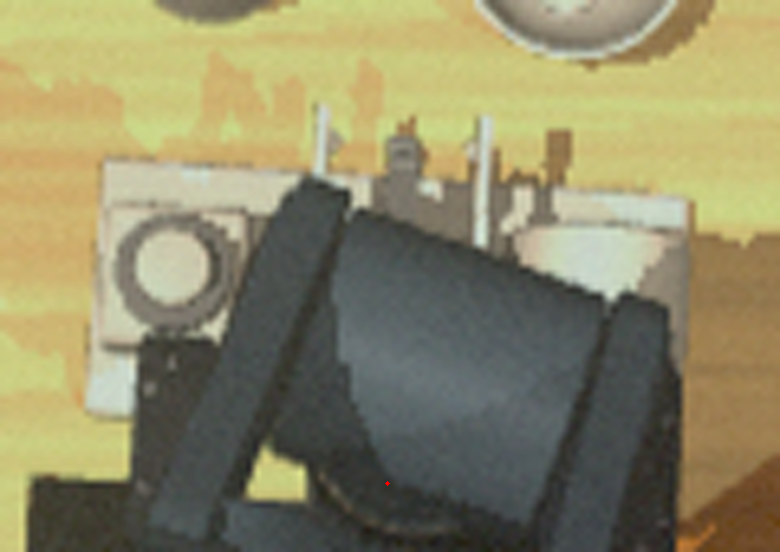

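```bash
python3 -m creep '[[[0,1,-12],0,0],[[0,0,-18],0,0],[[0,0,-18],0,0],[[0,0,-12],0,0],[[0,0,-10],0,0],[[0,0,-10],0,0],[[0,0,-10],0,0],[[0,0,-10],0,0]]'; python3 -m creep '[[[0,0,-10],0,0],[[0,0,-10],0,0],[[0,0,-10],0,0],[[0,0,-10],0,0],[[0,0,-15],0,0],[[0,0,-15],0,0],[[0,0,-10],0,0],[[0,0,0],0,0]]';  python3 go.py 0 0 132
python3 - <<'E'
from rig import robot
from h import *
ct=robot.camera("top"); cs=robot.camera("side"); o=robot.get_obs()
crop(cs,290,150,110,100,7,"s5.png",1.2,proj(cs,o["position"])); crop(ct,270,170,120,85,6.5,"t5.png",1.3,proj(ct,o["position"]))
E
```

```text
time: 4.1
position: [0.5904, -0.0557, 0.1315]
tool_rot: [-0.51, -0.489, 0.489, 0.511]
ft_force: [1.0, 0.3, -0.2]
grip_width: 0.0006
time: 4.9
position: [0.6715, -0.0595, 0.1315]
tool_rot: [0.511, 0.49, -0.489, -0.51]
ft_force: [0.1, -0.4, -0.4]
grip_width: 0.0006
t 4.9 pos [ 0.6715 -0.0595  0.1315] target [ 0.5803 -0.0557  0.132 ] shift mm [-0.1 -0.6 91.3] tool z yaw rel unit x deg 180.04 q6 -1.782 F [ 0.1 -0.4 -0.4] w 0.0006
unit x,y,z in tool [[-0.001, 0.002, -1.0], [1.0, -0.0, -0.001], [-0.0, -1.0, -0.002]]
```

View pics/s5.png

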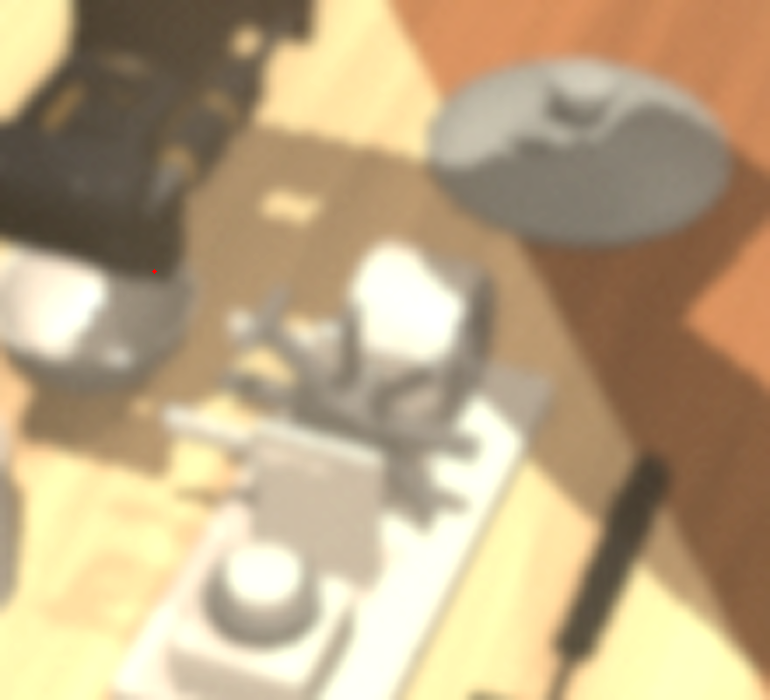

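View pics/t5.png

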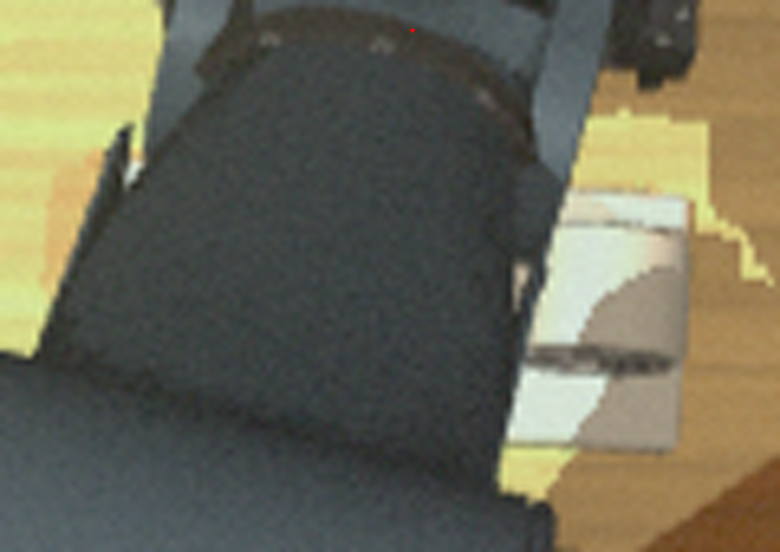

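Side view: the wide bar now shows at about (262,318), the 45°-far position, so one click was made. I'll lift, return and sweep again.

```bash
python3 -m creep '[[[0,-20,0],0,0],[[0,-20,0],0,0],[[0,0,30],0,0],[[0,0,40],0,0],[[0,0,40],0,0],[[0,0,40],0,0],[[0,0,30],0,0],[[0,0,0],0,0]]'; python3 -m creep '[[[0,20,0],0,0],[[0,20,0],0,0],[[0,0,0],0,0]]';  python3 go.py 0 0 132
```

```text
time: 5.8
position: [0.4836, -0.0499, 0.1712]
tool_rot: [-0.508, -0.488, 0.49, 0.513]
ft_force: [-0.6, 0.4, -0.0]
grip_width: 0.0005
time: 6.1
position: [0.4887, -0.0512, 0.13]
tool_rot: [-0.509, -0.488, 0.49, 0.512]
ft_force: [-0.2, 0.3, -0.1]
grip_width: 0.0007
t 6.1 pos [ 0.4887 -0.0512  0.13  ] target [ 0.5803 -0.0557  0.132 ] shift mm [ -0.6  -2.4 -91.7] tool z yaw rel unit x deg 180.01 q6 -1.86 F [-0.2  0.3 -0.1] w 0.0007
unit x,y,z in tool [[-0.0, -0.004, -1.0], [1.0, 0.001, -0.0], [0.001, -1.0, 0.004]]
```

```bash
python3 -m creep '[[[0,-1,0],0,0],[[0,0,0],0,0]]'; python3 go.py 0 0 132
```

```text
time: 6.3
position: [0.491, -0.0518, 0.1334]
tool_rot: [0.511, 0.49, -0.489, -0.51]
ft_force: [-0.0, -0.5, -0.3]
grip_width: 0.0006
t 6.3 pos [ 0.491  -0.0518  0.1334] target [ 0.5803 -0.0557  0.132 ] shift mm [ -0.1   1.6 -89.3] tool z yaw rel unit x deg 180.03 q6 -1.86 F [-0.  -0.5 -0.3] w 0.0006
unit x,y,z in tool [[-0.0, 0.002, -1.0], [1.0, -0.001, -0.0], [-0.001, -1.0, -0.002]]
```

```bash
python3 -m creep '[[[0,1.5,-12],0,0],[[0,0,-18],0,0],[[0,0,-18],0,0],[[0,0,-12],0,0],[[0,0,-10],0,0],[[0,0,-10],0,0],[[0,0,-10],0,0],[[0,0,-10],0,0]]'; python3 -m creep '[[[0,0,-10],0,0],[[0,0,-10],0,0],[[0,0,-10],0,0],[[0,0,-10],0,0],[[0,0,-15],0,0],[[0,0,-15],0,0],[[0,0,-10],0,0],[[0,0,0],0,0]]'; python3 -m creep '[[[0,-20,0],0,0],[[0,-20,0],0,0],[[0,0,0],0,0]]'; python3 go.py 0 0 132
python3 - <<'E'
from rig import robot
from h import *
cs=robot.camera("side"); p=np.load("pose.npy")
crop(cs,290,150,110,100,7,"s6.png",1.2,proj(cs,U(p,bar(np.pi,.044))))
crop(cs,310,175,50,50,14,"s6b.png",1.2)
E
```

```text
time: 7.1
position: [0.5903, -0.0557, 0.1308]
tool_rot: [-0.51, -0.489, 0.489, 0.511]
ft_force: [-0.9, 0.7, 0.2]
grip_width: 0.0005
time: 7.9
position: [0.6716, -0.0595, 0.1311]
tool_rot: [0.511, 0.49, -0.489, -0.51]
ft_force: [0.3, 0.3, -0.3]
grip_width: 0.0003
time: 8.2
position: [0.6714, -0.0596, 0.1739]
tool_rot: [0.512, 0.49, -0.488, -0.509]
ft_force: [-0.1, 0.3, 0.8]
grip_width: 0.0004
t 8.2 pos [ 0.6714 -0.0596  0.1739] target [ 0.5803 -0.0557  0.132 ] shift mm [ 0.1 41.4 91.3] tool z yaw rel unit x deg 180.03 q6 -1.782 F [-0.1  0.3  0.8] w 0.0004
unit x,y,z in tool [[-0.001, 0.005, -1.0], [1.0, -0.001, -0.001], [-0.001, -1.0, -0.005]]
```

View pics/s6.png

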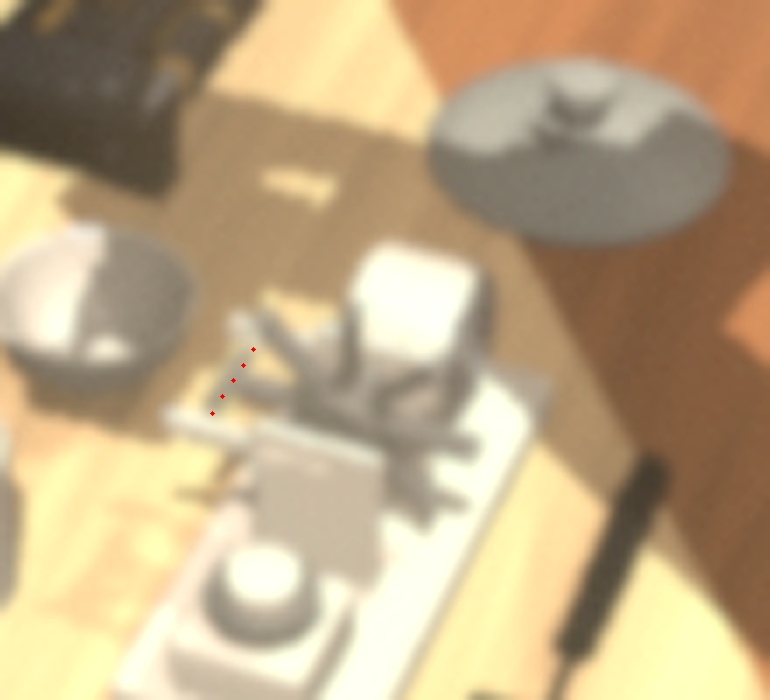

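View pics/s6b.png

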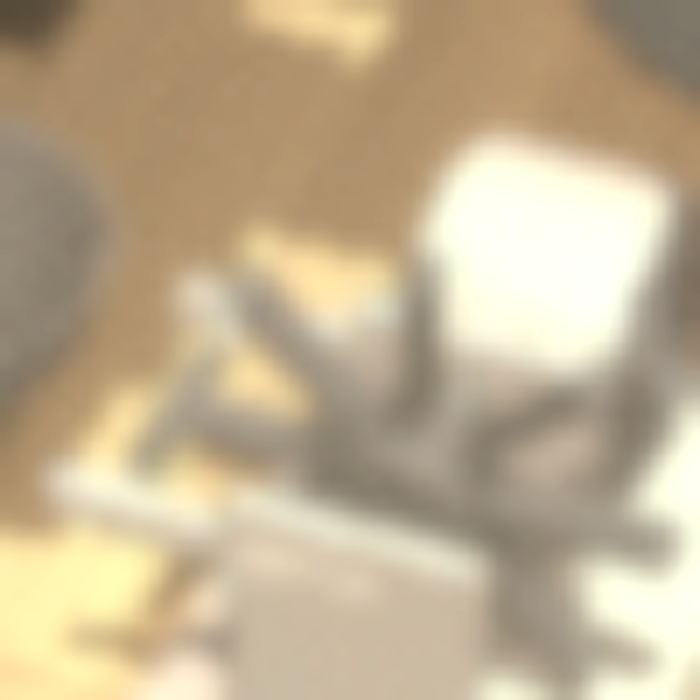

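The wide bar lies from about (213,413) to (253,350), right on its projection between the points. Next I'll go above the start button and turn the tool 90° so the body stays clear of the wheel.

```bash
python3 -m creep '[[[20,0,20],0,0],[[25,0,25],0,0],[[25,0,25],0,0],[[20,0,21],0,0],[[0,0,0],0.14,0],[[0,0,0],0.14,0],[[0,0,0],0.14,0],[[0,0,0],0.14,0]]'; python3 -m creep '[[[0,0,0],0.14,0],[[0,0,0],0.14,0],[[0,0,0],0.14,0],[[0,0,0],0.14,0],[[0,0,0],0.14,0],[[0,0,0],0.14,0],[[0,0,0],0.14,0],[[0,0,0],0.03,0]]'; python3 -m creep '[[[0,0,0],0,0],[[0,0,0],0,0]]'; python3 go.py 0 90 100;python3 go.py 0 90 78
```

```text
time: 9.05
position: [0.5815, 0.0348, 0.1698]
tool_rot: [-0.626, -0.326, 0.328, 0.627]
ft_force: [0.2, -0.9, 0.8]
grip_width: 0.0007
time: 9.85
position: [0.5815, 0.0347, 0.1697]
tool_rot: [-0.707, 0.017, -0.015, 0.707]
ft_force: [0.0, -1.1, 0.3]
grip_width: 0.0007
time: 10.05
position: [0.582, 0.0346, 0.1702]
tool_rot: [-0.707, 0.015, -0.014, 0.707]
ft_force: [0.9, -0.6, 0.6]
grip_width: 0.0006
t 10.05 pos [0.582  0.0346 0.1702] target [0.5842 0.0342 0.1   ] shift mm [ 2.3 70.2 -0.3] tool z yaw rel unit x deg 90.11 q6 -0.091 F [ 0.9 -0.6  0.6] w 0.0006
unit x,y,z in tool [[1.0, -0.002, -0.002], [0.002, 0.0, 1.0], [-0.002, -1.0, 0.0]]
t 10.05 pos [0.582  0.0346 0.1702] target [0.5842 0.0342 0.078 ] shift mm [ 2.4 92.2 -0.3] tool z yaw rel unit x deg 90.11 q6 -0.091 F [ 0.9 -0.6  0.6] w 0.0006
unit x,y,z in tool [[1.0, -0.002, -0.002], [0.002, 0.0, 1.0], [-0.002, -1.0, 0.0]]
```

```bash
python3 -m creep '[[[2,20,0],0,0],[[0,30,0],0,0],[[0,20,0],0,0],[[0,0,0],0,0],[[0,0,0],0,0]]'; python3 go.py 0 90 74
python3 - <<'E'
from rig import robot
from h import *
ct=robot.camera("top"); cs=robot.camera("side"); o=robot.get_obs(); p=np.load("pose.npy")
crop(cs,290,170,110,100,7,"s7.png",1.2,proj(cs,o["position"])); crop(ct,270,170,120,85,6.5,"t7.png",1.3,proj(ct,o["position"]))
E
```

```text
time: 10.55
position: [0.5847, 0.0344, 0.1009]
tool_rot: [-0.707, 0.015, -0.014, 0.707]
ft_force: [0.4, 0.0, -0.3]
grip_width: 0.0006
t 10.55 pos [0.5847 0.0344 0.1009] target [0.5842 0.0342 0.074 ] shift mm [-0.5 26.9 -0.3] tool z yaw rel unit x deg 90.09 q6 -0.09 F [ 0.4  0.  -0.3] w 0.0006
unit x,y,z in tool [[1.0, -0.001, -0.002], [0.002, 0.0, 1.0], [-0.001, -1.0, 0.0]]
```

View pics/s7.png

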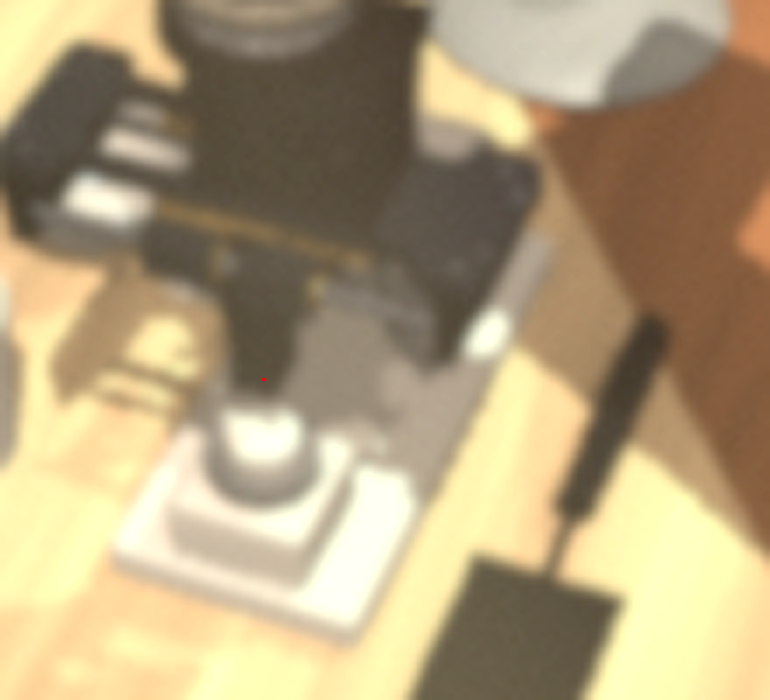

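View pics/t7.png

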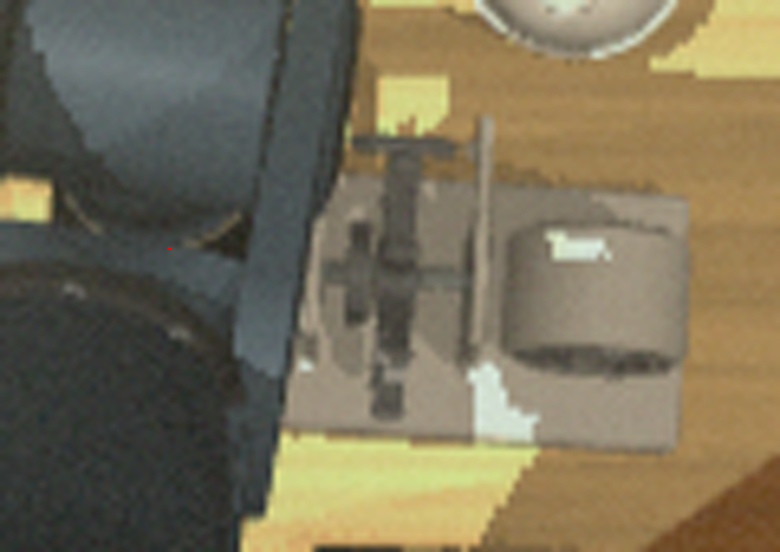

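Top view: the wide bar spans (357–460,147), level with the right cone at (467,147), so the wheel is set. The fingertip is over the button, so I'll press.

```bash
python3 -m creep '[[[0,12,0],0,0],[[0,10,0],0,0],[[0,3,0],0,0],[[0,2,0],0,0],[[0,2,0],0,0],[[0,1,0],0,0],[[0,1,0],0,0],[[0,0,0],0,0]]'; python3 go.py 0 90 68
```

```text
time: 11.45
position: [0.5842, 0.0345, 0.0701]
tool_rot: [-0.707, 0.015, -0.014, 0.707]
ft_force: [-2.6, 0.9, 3.5]
grip_width: 0.0004
t 11.45 pos [0.5842 0.0345 0.0701] target [0.5842 0.0342 0.068 ] shift mm [ 0.   2.1 -0.3] tool z yaw rel unit x deg 90.08 q6 -0.09 F [-2.6  0.9  3.5] w 0.0004
unit x,y,z in tool [[1.0, -0.001, -0.001], [0.001, 0.0, 1.0], [-0.001, -1.0, 0.0]]
```

```bash
python3 -m creep '[[[0,1,0],0,0],[[0,1,0],0,0],[[0,0,0],0,0]]';python3 -m creep '[[[0,1,0],0,0],[[0,0,0],0,0]]'; python3 -m creep '[[[0,1,0],0,0],[[0,0,0],0,0]]'; python3 go.py 0 90 68
```

```text
time: 11.75
position: [0.5847, 0.0345, 0.0684]
tool_rot: [-0.707, 0.015, -0.015, 0.707]
ft_force: [-3.9, 0.5, 6.2]
grip_width: 0.0006
time: 11.95
position: [0.5847, 0.0345, 0.0683]
tool_rot: [0.707, -0.015, 0.015, -0.707]
ft_force: [-5.1, -0.6, 11.7]
grip_width: 0.0005
time: 12.15
position: [0.5847, 0.0345, 0.0682]
tool_rot: [0.707, -0.015, 0.015, -0.707]
ft_force: [-6.5, 0.7, 17.0]
grip_width: 0.0003
t 12.15 pos [0.5847 0.0345 0.0682] target [0.5842 0.0342 0.068 ] shift mm [-0.5  0.2 -0.3] tool z yaw rel unit x deg 90.09 q6 -0.09 F [-6.5  0.7 17. ] w 0.0003
unit x,y,z in tool [[1.0, 0.0, -0.002], [0.002, -0.0, 1.0], [0.0, -1.0, -0.0]]
```

The position has stalled at 0.068 while the force rises to 17 N, so the button is fully down. I'll release and retreat.

```bash
python3 -m creep '[[[0,-5,0],0,0],[[0,-10,0],0,0],[[0,-25,0],0,0],[[0,-30,0],0,0],[[0,-40,0],0,0],[[0,-40,0],0,0],[[0,0,0],0,0]]'; python3 -m creep '[[[-20,0,20],0,0],[[-30,0,35],0,0],[[-30,0,35],0,0],[[-30,0,35],0,0],[[-10,0,35],0,0],[[0,0,35],0,0],[[0,0,20],0,0],[[0,0,0],0,0]]'; python3 -m creep '[[[0,0,0],0,0],[[0,0,0],0,0],[[0,0,0],0,0],[[0,0,0],0,0]]'
python3 - <<'E'
from rig import robot
from h import *
ct=robot.camera("top"); cs=robot.camera("side"); o=robot.get_obs(); p=np.load("pose.npy")
print(o["time"],o["position"],o["ft_force"],abs(o["joint_velocities"]).max())
P=np.r_[U(p,[0,.09,.074]),U(p,bar(np.pi,.044))]
crop(cs,290,170,110,100,7,"s8.png",1.2,proj(cs,P)); crop(ct,270,130,120,125,6,"t8.png",1.3)
a=cv2.imread("pics/top0.png"); cv2.imwrite("pics/top8.png",np.vstack([a[100:300,80:500],ct["pixels"][100:300,80:500,::-1]]))
E
```

```text
time: 12.85
position: [0.5904, 0.0339, 0.2226]
tool_rot: [0.707, -0.009, 0.021, -0.706]
ft_force: [0.7, -1.0, 0.2]
grip_width: 0.0005
time: 13.65
position: [0.4747, 0.2569, 0.2157]
tool_rot: [-0.706, 0.013, -0.014, 0.707]
ft_force: [-0.3, -0.2, -0.4]
grip_width: 0.0005
time: 14.05
position: [0.4742, 0.2534, 0.216]
tool_rot: [0.707, -0.015, 0.015, -0.707]
ft_force: [0.7, -0.1, -0.8]
grip_width: 0.0004
14.15 [0.47421528 0.25364443 0.21610086] [-0.27696079 -0.84259057  0.59153284] 0.004345576639724028
```

View pics/s8.png

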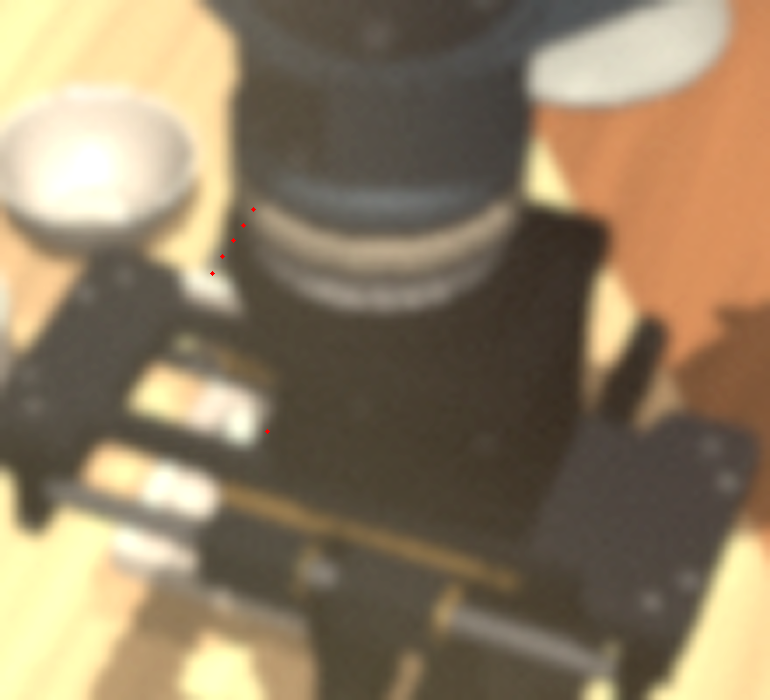

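View pics/t8.png

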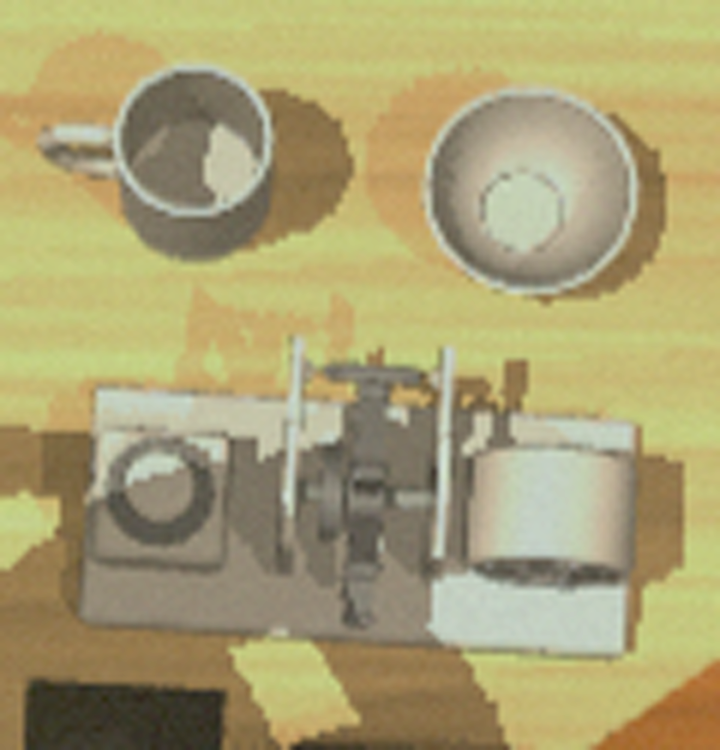

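View pics/top8.png

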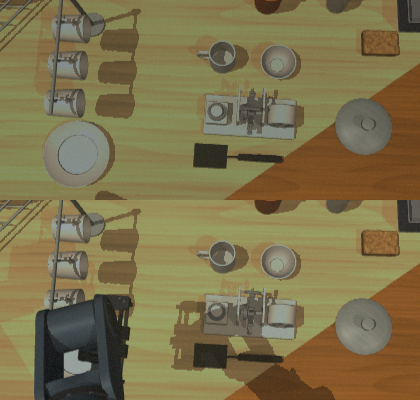

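Top view: the wide bar spans (325–428,372) between the cones at (308,365) and (432,380). The button is at (160,487), and the dishes and spatula are where they started. Handing in.

```bash
python3 -c "
from rig import robot
print(robot.hand_in())"
```

```text
the job is handed in; nothing more can be done
None
```

I set the thumbwheel and then pressed the start button, and handed the job in at about 14.2 s of the 51 s allowed.

- **Wheel:** the wide bar started upright, so it needed two clicks. I made two level sweeps with the closed fingertip, about 8 mm below the wheel top. The last top view shows the wide bar lying in line between the two cones.
- **Start button:** I pressed it only after the wheel was set. The fingertip stopped at 68 mm, which is 6 mm of travel, while the force rose to 17 N, so the button was fully down. I then lifted off.
- **Last checks:**
  - The arm was still and clear of everything, with the wrist force near zero.
  - In the last top view, the mug, bowl, spatula and pot lid are where they started. The arm hid most of the plate, but the tool never went near it.
- **Not fully confirmed:** the arm blocked the final side view. That the button came back up rests on its unchanged look in the top view. My fit of the unit's position was 1–2 pixels off in the side camera, but both sweeps and the press landed as planned.

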